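# Feel along the curved rivet row

### The arm

A 7-joint arm with a two-finger parallel gripper is mounted at the origin on the work surface. World frame = base frame: x ahead of the robot, y to its left, z up, the work surface at z = 0. Lengths are in m, angles in rad, forces in N, time in s.
With the tool pointing down it reaches from about 0.425 to 1.025 m from the base axis. Payload 9.4 kg.
Tool frame: the origin (TCP) lies between the finger pads, 19 mm behind the fingertips; this is the grasp point; z points along the fingers, y is the line along which they close (so a half turn about z gives the same grasp; the last joint's range is limited). The gripper opens to 85 mm and grips with 20 to 120 N. Pads are 22 mm wide; open, the fingers measure 114 mm over their backs; the gripper's body (76 mm by 85 mm) begins 54 mm behind the grasp point. The pads swing forward as they close: fully open they stand 13 mm farther back than shut.
Start: joints at [-0.077, 0.599, -0.003, 1.599, 0.002, 0.943, -0.08], TCP at [0.725, -0, 0.25] pointing down, gripper open.
Joint ranges: [-2.57, 2.57], [-0.35, 1.97], [-1.29, 1.29], [0.11, 2.56], [-1.05, 4.19], [0.11, 1.86], [-2.63, 2.63]. Speed limits (rad/s): [2.22, 2.22, 3.01, 3.01, 3.14, 3.14, 3.14].

### API

Orientations are given as [roll, pitch, yaw] about the fixed x, y, z axes, in that order (R = Rz(yaw) Ry(pitch) Rx(roll)).
In Python, from cell import status, cams, ctrl gives the robot as it stands. The module is installed in compiled form; this text tells all that it offers.
- The arm moves only by the shell command python3 -m crank 'ROWS' [OPENING] [FORCE]. ROWS is JSON, a list of rows, each a list of 6 numbers: the shift along the tool's x, y, z each as a share of 0.1 m, from -1 to 1, then the turn, a rotation vector about the tool's x, y, z each as a share of 180 degrees, from -1 to 1. A call has 1 to 20 rows; each row is the pose to reach, as a shift and turn from the pose commanded when the call began, along the tool's axes at that moment, turning the shorter way round; what a row does not reach only later rows make up. A row lasts 1/8 s, in which the tool goes at most 62.5 mm and 10.7 degrees, less where a joint would pass 70% of its speed; a pose out of reach is approached as far as the arm can. A call with a number of a shift or a turn outside -1 to 1 is refused whole. A call with a gripper value outside its range is refused whole. OPENING is the opening, from -1 (shut) to 1 (fully open), set as the call begins (- or left out, the last holds). The fingers move at their own pace and stop on an object; FORCE is the grip in N (left out, the last holds). Time passes only in rows, so rows that repeat a pose let the fingers close. It gives the time, the measured TCP pose, the force, the opening and the grip force at its end, in the units of the state.
- status.read_state(): the state, without advancing time (a new reading comes with each control period).
- cams.get_image(name): name is "scene" or "side" or "wrist"; returns a dict with "img" (384x512x3 uint8, blue, green, red), "fovy" (degrees; the focal length in pixels is half the picture's height over the tangent of half this angle, whatever the lens; pixels are square), "cx", "cy" (the principal point, pixels), "D" ([k1, k2, p1, p2, k3] as OpenCV has them; the pictures are not rectified), "rvec" (rotation vector, rad) and "tvec" (3), from world to camera coordinates, as OpenCV has them; the wrist camera has in their place "tool_from_camera" (4x4, takes a point from camera to tool coordinates, whose origin is the TCP and whose axes are the flange's). Camera axes: x right, y down, z forward; pixel columns grow to the right and rows downward; lengths in m; the calibration is good to about 2 mm. A picture is of the moment at which its call begins: read the wrist's pose just before it. There is no depth.
- ctrl.sign_off(): hands the job in; it is judged then, once.
Trained networks look in the newest picture that a camera, given by its name, has taken for a name from the list of things; names that differ only in an ending like _2 or _b are one class to them, and where a whole thing is asked for, a point or a joint stands for the part that bears it (a point fixed in the world has none). Each returns a list of dicts, best first, with "confidence" (0 to 1); they miss things now and then, are a little off and sometimes report something else, mostly with a low value. They report only what shows in the picture. A call takes as long as a camera call.
- cams.trace(camera, name): "region" (384x512 bool, what is visible of it) and "bbox" ([left, top, right, bottom] in pixels, round what is visible of it).
The state is a dict: "time": time; "qpos": joint angles; "qd": joint speeds; "tau": joint torques, N m; "tcp_pos": TCP position; "orientation": TCP orientation; "contact_force": force on the tool from outside, world axes, zero at the start; "wrist_torque": the same for the moment, N m; "finger_gap": finger opening in m; "gripper_force": force on a finger pad.
Only numpy, scipy, OpenCV 4.12 (cv2) and the standard library are available. Lean on these libraries where they do the work, as an engineer would, in place of code of your own. Each camera call takes 0.05 s, during which the arm holds its last target. There are 200 camera calls.

### The job

One of the two plates in the sprung cradles has its rivets set along a curve: run your fingertips along that row to feel that the heads are evenly set, starting on the large head and following the curve over every head to the far end, staying in light touch with the plate all the way, then lift clear of it. Never press hard or lift the plate, do not touch the plate with the straight row, and leave all the loose parts where they lie.

Things in the scene. Friction and masses are not known exactly. Their poses are not given: they have to be found in the camera images.
- cradle_curved: grey fixed block 230 x 150 x 45 mm standing on the bench; origin at the centre of its underside. It carries the plate with the curved rivet row. Two small loose parts stand on its 30 mm ledges beside the plate
- plate_curved: the plate to feel: aluminium plate 200 x 90 x 6 mm, upper face 63 mm above the bench, carried on springs in its cradle; origin mid upper face, x along its length, z up. Sinks level about 1 mm per 0.9 N (12 mm travel), springs back; 15 N counts as pressing hard. 5 rivets 44 mm apart on an arc of 120 mm radius, the large one at the -x end. Closed fingertips pointing straight down suit it
- rivet1: LARGE domed dark steel rivet head, 24 mm across, 3 mm high: the start of the row; origin at its centre, level with the plate's upper face
- rivet2: small domed dark steel rivet head, 14 mm across, 2 mm high: number 2 of the row; origin at its centre, level with the plate's upper face
- rivet3: small domed dark steel rivet head, 14 mm across, 2 mm high: number 3 of the row; origin at its centre, level with the plate's upper face
- rivet4: small domed dark steel rivet head, 14 mm across, 2 mm high: number 4 of the row; origin at its centre, level with the plate's upper face
- rivet5: small domed dark steel rivet head, 14 mm across, 2 mm high: the far end of the row; origin at its centre, level with the plate's upper face
- between1 (a point): point on the plate's upper face on the arc midway between rivet1 and rivet2, 22 mm of arc from each
- between2 (a point): point on the plate's upper face on the arc midway between rivet2 and rivet3, 22 mm of arc from each
- between3 (a point): point on the plate's upper face on the arc midway between rivet3 and rivet4, 22 mm of arc from each
- between4 (a point): point on the plate's upper face on the arc midway between rivet4 and rivet5, 22 mm of arc from each
- cradle_straight: grey fixed block like cradle_curved (230 x 150 x 45 mm, origin at the centre of its underside), carrying the other plate; one loose bush stands on its ledge
- plate_straight: the other plate, to be left alone: aluminium plate 200 x 90 x 6 mm, upper face 63 mm above the bench, carried on springs in its cradle, its rivet heads in one straight row; origin at the centre of its upper face
- bush_a: loose brass bush 20 mm diameter, 25 mm high, upright on cradle_curved beside the plate; origin under its centre
- bolt_a: loose steel bolt standing on its head on cradle_curved beside the plate, 18 mm wide, 28 mm high; origin under its centre
- bush_b: loose brass bush 20 mm diameter, 25 mm high, upright on cradle_straight; origin under its centre
- wrench: loose wrench 160 mm long lying flat on the bench
- screwdriver: loose screwdriver 190 mm long lying on the bench
- oil_can: loose white can 60 mm diameter, 100 mm high; origin under its centre
- grinder: loose yellow hand grinder lying on the bench, about 200 mm long, 45 mm high; origin under its centre
- dial_stand: loose dial indicator on a magnetic stand, 50 x 40 mm foot, 180 mm high; origin under its foot

How it is judged:
By the outcome, as a careful person would: the job done as asked, in the order asked, and still so for the second after the job is handed in, with the robot touching nothing.
It also fails if it takes over 43 s, if anything falls off the work surface, if the arm or the gripper's body presses on something with over 40 N, if the wrist force passes 120 N, or if a joint passes its speed limit or range.

## Working session

There is one attempt and no reset: what is moved stays moved. The work goes in short steps, Python scripts to look and compute and a shell command to move; the robot and the scene stay as the last step left them, time stands still between calls to the robot, and variables do not carry over. Pictures are saved under pics/ and viewed, at most 10 in all, crops included, and the job is handed in when it is done.

```bash
mkdir -p pics
python3 - <<'E'
from cell import status,cams
import cv2,numpy as np
s=status.read_state();print({k:np.round(v,3).tolist() for k,v in s.items()})
ims=[]
for c in("scene","side"):
    d=cams.get_image(c);ims.append(d["img"]);print(c,d["fovy"],d["cx"],d["cy"],d["D"],d["rvec"],d["tvec"])
    for n in("plate_curved","plate_straight","rivet1","rivet2","bush_a","bolt_a","dial_stand","oil_can"):
        print(n,[(round(r["confidence"],2),np.round(r["bbox"]).tolist()) for r in cams.trace(c,n)][:6])
cv2.imwrite("pics/a.png",ims[0]);cv2.imwrite("pics/b.png",ims[1])
d=cams.get_image("wrist");cv2.imwrite("pics/c.png",d["img"]);print(d["tool_from_camera"],d["fovy"])
E
```

```text
{'time': 0.0, 'qpos': [-0.077, 0.6, -0.003, 1.6, 0.002, 0.943, -0.08], 'qd': [0.0, 0.001, 0.001, -0.001, -0.001, 0.002, -0.001], 'tau': [-0.001, -77.644, 1.565, -25.8, 0.012, 0.009, 0.0], 'tcp_pos': [0.725, -0.0, 0.249], 'orientation': [-3.14, 0.0, 1.571], 'contact_force': [0.045, -0.131, 0.054], 'wrist_torque': [-0.002, 0.031, -0.017], 'gripper_force': 0.0, 'finger_gap': 0.085}
scene 53.21228475341369 255.04109149685104 192.91806847544854 [-0.07380674  0.          0.          0.          0.        ] [ 0.72394797  2.7661273  -0.83939502] [ 0.47210908 -0.20361824  1.26735296]
plate_curved [(0.76, [259.0, 202.0, 314.0, 276.0])]
plate_straight [(0.68, [191.0, 124.0, 255.0, 176.0])]
rivet1 []
rivet2 []
bush_a [(0.53, [245.0, 147.0, 250.0, 153.0]), (0.49, [309.0, 247.0, 320.0, 256.0])]
bolt_a [(0.57, [258.0, 238.0, 262.0, 243.0]), (0.31, [260.0, 204.0, 314.0, 279.0])]
dial_stand [(0.84, [349.0, 241.0, 387.0, 303.0]), (0.17, [258.0, 206.0, 312.0, 279.0])]
oil_can [(0.87, [173.0, 201.0, 205.0, 240.0])]
side 46.53718472599784 252.7052198764848 187.99184497777622 [-0.06910985  0.          0. 
[... 199 characters left out ...]
335.0, 269.0]), (0.65, [232.0, 203.0, 347.0, 296.0]), (0.48, [240.0, 161.0, 243.0, 164.0])]
rivet1 []
rivet2 []
bush_a [(0.43, [254.0, 225.0, 263.0, 239.0]), (0.37, [192.0, 150.0, 203.0, 162.0]), (0.22, [161.0, 222.0, 221.0, 249.0])]
bolt_a [(0.35, [161.0, 224.0, 225.0, 247.0])]
dial_stand [(0.57, [148.0, 107.0, 176.0, 163.0])]
oil_can [(0.88, [295.0, 156.0, 325.0, 197.0]), (0.19, [150.0, 109.0, 175.0, 163.0])]
[[-6.24550895e-04 -9.57725414e-01 -2.87683231e-01  7.27234710e-02]
 [ 9.99999389e-01 -3.35636048e-04 -1.05360100e-03  5.64361252e-04]
 [ 9.12503590e-04 -2.87683713e-01  9.57725038e-01 -1.23799670e-01]
 [ 0.00000000e+00  0.00000000e+00  0.00000000e+00  1.00000000e+00]] 70.1625119711572
```

View pics/a.png

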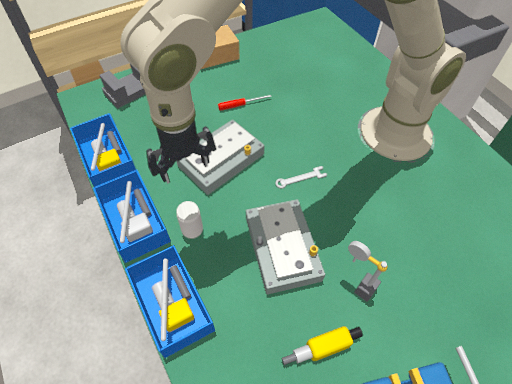

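View pics/b.png

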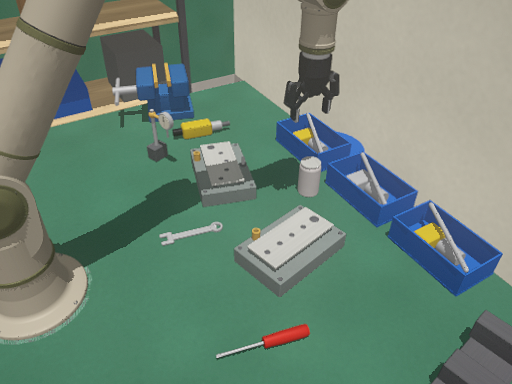

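View pics/c.png

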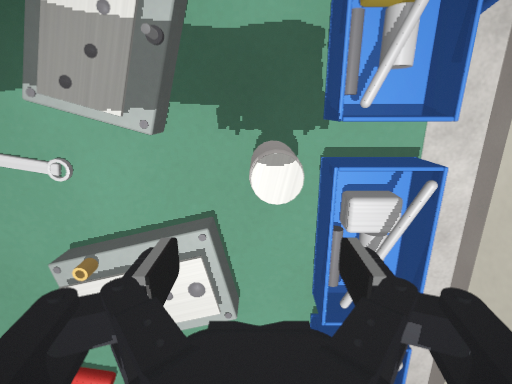

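The scene view shows the curved plate at about (285,240) and the straight one at (225,155). In the wrist view the curved plate is upper left, at about (90,50). Next I compute rough poses.

```bash
cat > h.py <<'E'
import numpy as np,cv2
from cell import status,cams
from scipy.spatial.transform import Rotation as R
def K(d):
    f=d["img"].shape[0]/2/np.tan(np.radians(d["fovy"])/2);return np.array([[f,0,d["cx"]],[0,f,d["cy"]],[0,0,1.]])
def ext(d,s=None):  # world_from_camera
    T=np.eye(4)
    if "rvec" in d:
        Rm=cv2.Rodrigues(np.array(d["rvec"],float))[0];T[:3,:3]=Rm.T;T[:3,3]=-Rm.T@np.ravel(d["tvec"]);return T
    T[:3,:3]=R.from_euler("xyz",s["orientation"]).as_matrix();T[:3,3]=s["tcp_pos"]
    return T@np.array(d["tool_from_camera"])
def toworld(uv,z,d,s=None):
    T=ext(d,s);n=cv2.undistortPoints(np.array(uv,float).reshape(-1,1,2),K(d),np.array(d["D"],float)).reshape(-1,2)
    v=np.c_[n,np.ones(len(n))]@T[:3,:3].T
    return T[:3,3]+v*((z-T[2,3])/v[:,2])[:,None]
def topix(P,d,s=None):
    T=np.linalg.inv(ext(d,s));return cv2.projectPoints(np.array(P,float),cv2.Rodrigues(T[:3,:3])[0],T[:3,3],K(d),np.array(d["D"],float))[0].reshape(-1,2)
E
python3 - <<'E'
from h import *
for c in("scene","side","wrist"):
    s=status.read_state();d=cams.get_image(c)
    for n in("plate_curved","cradle_curved","plate_straight"):
        for r in cams.trace(c,n)[:2]:
            cs=cv2.findContours(r["region"].astype(np.uint8),0,2)[0];k=max(cs,key=cv2.contourArea)
            w=toworld(k.reshape(-1,2),.063,d,s)[:,:2];q=cv2.minAreaRect((w*1000).astype(np.float32))
            print(c,n,round(r["confidence"],2),np.round(q[0]),np.round(q[1]),round(q[2],1))
E
```

```text
scene plate_curved 0.65 [558. 173.] [201.  90.] 73.5
scene cradle_curved 0.71 [568. 187.] [240. 151.] 73.4
scene cradle_curved 0.53 [423. 352.] [156.  89.] 61.8
scene plate_straight 0.6 [ 566. -173.] [200.  90.] 14.2
side plate_curved 0.56 [553. 171.] [201.  90.] 74.9
side cradle_curved 0.92 [535. 134.] [291. 154.] 74.5
side cradle_curved 0.55 [ 545. -202.] [259. 174.] 13.3
side plate_straight 0.69 [551. 170.] [202.  93.] 75.9
side plate_straight 0.66 [ 563. -177.] [206.  94.] 13.6
wrist plate_curved 0.83 [547. 131.] [114.  93.] 74.2
wrist cradle_curved 0.83 [563. 127.] [138. 153.] 74.8
wrist plate_straight 0.67 [ 628. -160.] [72. 91.] 12.8
wrist plate_straight 0.6 [468.   7.] [28. 82.] 85.1
```

```bash
python3 -m crank '[[0.3,-0.3,0,0,0,0],[0.6,-0.7,0,0,0,0],[0.7,-1,0,0,0,0]]' -1 20; python3 -m crank '[[0.3,-0.4,0,0,0,0],[0.5,-0.7,0,0,0,0],[0.5,-0.7,0,0,0,0],[0.5,-0.7,0,0,0,0],[0.5,-0.7,0,0,0,0]]'
python3 - <<'E'
from h import *
s=status.read_state();d=cams.get_image("wrist");print(s["tcp_pos"],s["finger_gap"],s["contact_force"],s["time"])
import pickle;pickle.dump((s,d),open("w1.pkl","wb"))
cv2.imwrite("pics/d.png",d["img"])
for n in("plate_curved","rivet1","rivet2","bush_a","bolt_a"):
    for r in cams.trace("wrist",n)[:6]:
        ys,xs=np.nonzero(r["region"]);u=[xs.mean(),ys.mean()]
        cs=cv2.findContours(r["region"].astype(np.uint8),0,2)[0];k=max(cs,key=cv2.contourArea)
        q=cv2.minAreaRect((toworld(k.reshape(-1,2),.063,d,s)[:,:2]*1000).astype(np.float32))
        print(n,round(r["confidence"],2),np.round(u),np.round(toworld(u,.064,d,s)[0],4),np.round(q[0]),np.round(q[1]),round(q[2],1))
E
```

```text
time: 1.92
tcp_pos: [0.6234, 0.0724, 0.25]
orientation: [-3.141, -0.001, 1.573]
contact_force: [0.1, 0.3, 0.9]
finger_gap: 0.0323
gripper_force: 0.0
time: 2.55
tcp_pos: [0.5559, 0.1192, 0.2499]
orientation: [3.141, 0.0, 1.569]
contact_force: [0.9, -0.1, -0.9]
finger_gap: -0.0002
gripper_force: 0.0
[0.55589342 0.11915238 0.24992288] -0.00018789197656344977 [ 0.90630024 -0.09313235 -0.85544771] 2.55
plate_curved 0.58 [262. 115.] [0.5595 0.1844 0.064 ] [557. 173.] [200.  91.] 74.2
rivet1 0.66 [255. 165.] [0.552  0.1299 0.064 ] [552. 130.] [11.  9.] 89.9
rivet1 0.61 [266.  45.] [0.5642 0.2538 0.064 ] [564. 254.] [21. 21.] 89.9
rivet2 0.66 [255. 165.] [0.552  0.1299 0.064 ] [552. 130.] [11.  9.] 89.9
rivet2 0.61 [266.  45.] [0.5642 0.2538 0.064 ] [564. 254.] [21. 21.] 89.9
bush_a 0.8 [216.  61.] [0.5118 0.2383 0.064 ] [512. 238.] [18. 23.] 57.6
bush_a 0.25 [262. 115.] [0.5597 0.1846 0.064 ] [557. 172.] [199.  90.] 74.1
bolt_a 0.6 [308. 148.] [0.612  0.1493 0.064 ] [612. 149.] [16. 20.] 46.1
```

View pics/d.png

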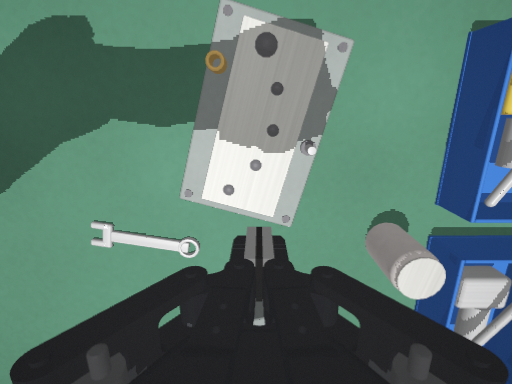

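The plate shows its curved row: large head at (266,45), then (277,89), (273,130), (255,165) and (228,190). The bush is at (216,61) and the bolt at (308,148), beside the plate. Next I refine these positions and fit the arc.

Run:
```python
from h import *
import pickle
s,d=pickle.load(open("w1.pkl","rb"));g=cv2.cvtColor(d["img"],6).astype(float)
uv=[]
for u,v,r in((266,45,15),(277,89,10),(273,130,10),(255,165,9),(228,190,9)):
    p=g[v-r:v+r+1,u-r:u+r+1];t=(np.percentile(p,4)+np.median(p[[0,-1]]))/2
    n,l,st,c=cv2.connectedComponentsWithStats((p<t).astype(np.uint8));i=l[r,r] or 1;print(st[i].tolist());uv.append(c[i]+[u-r,v-r])
P=toworld(uv,.064,d,s)[:,:2]
a=(np.arange(5)-2)*44/120;best=None
for sg in(1,-1):
    M=.12*np.c_[np.cos(a),sg*np.sin(a)];mc=M.mean(0);pc=P.mean(0)
    Rm,_=R.align_vectors(np.c_[P-pc,np.zeros(5)],np.c_[M-mc,np.zeros(5)]);Rm=Rm.as_matrix()[:2,:2]
    F=(M-mc)@Rm.T+pc;e=np.linalg.norm(F-P,axis=1)
    if best is None or e.sum()<best[0].sum(): best=(e,F,pc-Rm@mc,Rm,sg)
e,F,C,Rm,sg=best
print(np.round(np.array(uv),1).tolist(),"\n",np.round(P*1000,1).tolist(),"\nres mm",np.round(e*1000,1),"C",C,sg)
b=np.linspace(-2,2,9)*44/120;W=C+.12*np.c_[np.cos(b),sg*np.sin(b)]@Rm.T
print(np.round(W*1000,1).tolist());np.save("W.npy",W);np.save("C.npy",C)
h=np.degrees(np.unwrap(np.arctan2(*(W-C).T[::-1])));print("radial deg",np.round(h,1))
```

```text
[4, 2, 23, 25, 450]
[4, 3, 13, 13, 133]
[4, 4, 12, 13, 122]
[4, 4, 11, 11, 100]
[4, 4, 11, 10, 91]
[[265.9, 44.2], [276.8, 88.1], [272.5, 130.1], [255.0, 164.9], [228.1, 189.4]] 
 [[563.8, 254.3], [575.6, 212.3], [571.7, 168.7], [552.0, 129.6], [520.1, 100.1]] 
res mm [0.2 0.1 0.1 0.1 0.2] C [0.45614439 0.2015551 ] 1
[[563.9, 254.4], [571.7, 233.9], [575.7, 212.3], [575.6, 190.3], [571.6, 168.7], [563.7, 148.2], [552.1, 129.5], [537.4, 113.2], [519.9, 99.9]]
radial deg [ 26.1  15.6   5.1  -5.4 -15.9 -26.4 -36.9 -47.4 -57.9]
```

Fit residuals are 0.2 mm. Next I move above the large head at (0.564, 0.2545), with the tips about 30 mm clear.

```bash
python3 -m crank '[[0.4,0.04,0.2,0,0,0],[0.8,0.09,0.6,0,0,0],[1,0.09,0.8,0,0,0]]'; python3 -m crank '[[0.25,0,0.3,0,0,0],[0.345,0,0.5,0,0,0],[0.345,0,0.5,0,0,0],[0.345,0,0.5,0,0,0]]'
python3 - <<'E'
from h import *
s=status.read_state();print(s["tcp_pos"],s["contact_force"],s["orientation"])
for c in("side","scene"):
    d=cams.get_image(c);C=np.load("W.npy")
    p=topix(np.c_[C,np.full(9,.064)],d);t=topix([np.array(s["tcp_pos"])-[0,0,.019]],d)[0]
    o=cv2.resize(d["img"],None,fx=4,fy=4,interpolation=2)
    for q in p:cv2.circle(o,tuple(int(v*4+2) for v in q),3,(0,0,255),-1)
    cv2.circle(o,tuple(int(v*4+2) for v in t),3,(0,255,0),-1)
    x,y=(p.mean(0)*4).astype(int);cv2.imwrite(f"pics/e_{c}.png",o[max(y-240,0):y+200,x-240:x+240])
E
```

```text
time: 3.22
tcp_pos: [0.5634, 0.2219, 0.1681]
orientation: [-3.14, 0.0, 1.573]
contact_force: [-0.0, -0.1, 0.0]
finger_gap: 0.0001
gripper_force: 0.0
time: 3.72
tcp_pos: [0.5646, 0.2532, 0.1208]
orientation: [3.141, 0.001, 1.569]
contact_force: [0.3, -0.0, 0.2]
finger_gap: 0.0002
gripper_force: 0.0
[0.56457998 0.25316274 0.12079199] [ 0.31723554 -0.01453148  0.16048841] [3.14083164e+00 5.10042208e-04 1.56938999e+00]
```

View pics/e_side.png

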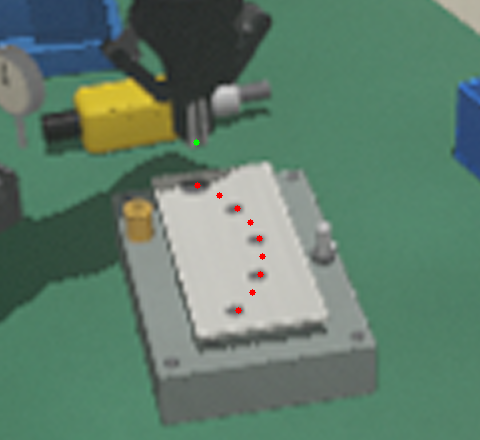

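View pics/e_scene.png

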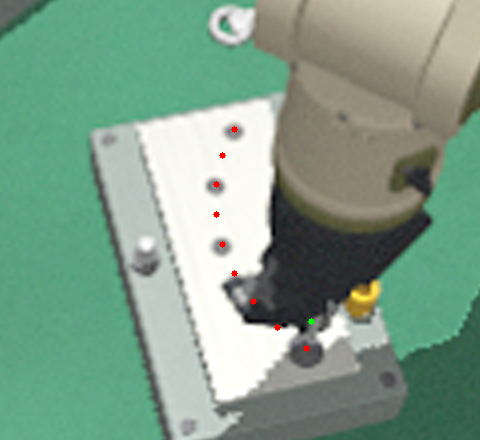

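Both side views agree with the projected row (red) within a millimetre or two, and the fingertip (green) is above the large head. The next move comes down onto it gently.

```bash
python3 -m crank '[[0,0,0.15,0,0,0],[0,0,0.27,0,0,0],[0,0,0.32,0,0,0],[0,0,0.35,0,0,0],[0,0,0.37,0,0,0],[0,0,0.38,0,0,0],[0,0,0.39,0,0,0],[0,0,0.39,0,0,0],[0,0,0.39,0,0,0]]'
python3 - <<'E'
from h import *
import time
s=status.read_state();print(s["tcp_pos"],s["contact_force"])
C=np.load("C.npy");a=np.radians(np.linspace(26.1,-57.9,41));W=C+.12*np.c_[np.cos(a),np.sin(a)]
for o in(0,20):print([[round(float(x),3) for x in ((W[o+i]-W[o])*10)[::-1]] for i in range(1,21)])
E
```

```text
time: 4.95
tcp_pos: [0.5639, 0.2544, 0.0811]
orientation: [-3.141, 0.0, 1.571]
contact_force: [-1.9, -0.8, 3.4]
finger_gap: -0.0002
gripper_force: 1.5
[0.56388519 0.25441445 0.08110418] [-1.92471453 -0.81337454  3.44881308]
[[-0.04, 0.019], [-0.08, 0.036], [-0.121, 0.051], [-0.163, 0.066], [-0.205, 0.078], [-0.248, 0.089], [-0.291, 0.099], [-0.334, 0.107], [-0.378, 0.113], [-0.421, 0.118], [-0.465, 0.121], [-0.509, 0.122], [-0.553, 0.122], [-0.597, 0.12], [-0.641, 0.117], [-0.685, 0.112], [-0.728, 0.106], [-0.771, 0.097], [-0.814, 0.088], [-0.857, 0.076]]
[[-0.042, -0.013], [-0.084, -0.027], [-0.125, -0.043], [-0.165, -0.06], [-0.205, -0.079], [-0.244, -0.1], [-0.282, -0.121], [-0.32, -0.144], [-0.356, -0.169], [-0.392, -0.194], [-0.426, -0.222], [-0.46, -0.25], [-0.493, -0.279], [-0.524, -0.31], [-0.555, -0.342], [-0.584, -0.375], [-0.612, -0.409], [-0.638, -0.444], [-0.664, -0.48], [-0.688, -0.516]]
```

The force is 3.4 N, as predicted. Now I follow the curve.

```bash
python3 -m crank '[[-0.04,0.019,0.01,0,0,0],[-0.08,0.036,0.02,0,0,0],[-0.12,0.051,0.025,0,0,0],[-0.163,0.066,0.025,0,0,0],[-0.205,0.078,0.025,0,0,0],[-0.248,0.089,0.025,0,0,0],[-0.29,0.099,0.025,0,0,0],[-0.334,0.107,0.025,0,0,0],[-0.378,0.113,0.025,0,0,0],[-0.42,0.118,0.025,0,0,0],[-0.465,0.121,0.025,0,0,0],[-0.51,0.122,0.025,0,0,0],[-0.553,0.122,0.025,0,0,0],[-0.597,0.12,0.025,0,0,0],[-0.64,0.117,0.025,0,0,0],[-0.685,0.112,0.025,0,0,0],[-0.728,0.106,0.025,0,0,0],[-0.77,0.097,0.025,0,0,0],[-0.814,0.088,0.025,0,0,0],[-0.857,0.076,0.025,0,0,0]]'
```

```text
time: 7.45
tcp_pos: [0.5718, 0.1685, 0.0786]
orientation: [3.141, -0.0, 1.571]
contact_force: [1.5, 2.9, 4.4]
finger_gap: -0.0
gripper_force: 2.2
```

```bash
python3 -m crank '[[-0.042,-0.013,0,0,0,0],[-0.084,-0.027,0,0,0,0],[-0.125,-0.043,0,0,0,0],[-0.165,-0.06,0,0,0,0],[-0.205,-0.079,0,0,0,0],[-0.244,-0.1,0,0,0,0],[-0.282,-0.12,0,0,0,0],[-0.32,-0.144,0,0,0,0],[-0.356,-0.169,0,0,0,0],[-0.392,-0.194,0,0,0,0],[-0.426,-0.222,0,0,0,0],[-0.46,-0.25,0,0,0,0],[-0.493,-0.28,0,0,0,0],[-0.524,-0.31,0,0,0,0],[-0.555,-0.342,0,0,0,0],[-0.584,-0.375,0,0,0,0],[-0.612,-0.41,0,0,0,0],[-0.638,-0.444,0,0,0,0],[-0.664,-0.48,0,0,0,0],[-0.688,-0.516,0,0,0,0]]'
python3 -m crank '[[0,0,0,0,0,0],[0,0,0,0,0,0]]'
```

```text
time: 9.95
tcp_pos: [0.5197, 0.0998, 0.0785]
orientation: [-3.141, 0.0, 1.571]
contact_force: [2.2, 2.1, 4.5]
finger_gap: 0.0003
gripper_force: 2.2
time: 10.2
tcp_pos: [0.5192, 0.0995, 0.0783]
orientation: [-3.14, 0.001, 1.571]
contact_force: [1.0, -1.2, 4.2]
finger_gap: -0.0003
gripper_force: 2.3
```

At rivet 5 and still in light touch. Now I lift straight up.

```bash
python3 -m crank '[[0,0,-0.05,0,0,0],[0,0,-0.15,0,0,0],[0,0,-0.4,0,0,0],[0,0,-0.8,0,0,0],[0,0,-1,0,0,0],[0,0,-1,0,0,0],[0,0,-1,0,0,0],[0,0,-1,0,0,0]]'
python3 - <<'E'
from h import *
d=cams.get_image("wrist");cv2.imwrite("pics/f.png",np.hstack([d["img"]]))
E
```

```text
time: 11.2
tcp_pos: [0.5194, 0.0999, 0.1776]
orientation: [-3.14, 0.001, 1.571]
contact_force: [-0.7, 0.9, 0.9]
finger_gap: -0.0002
gripper_force: 0.0
```

View pics/f.png

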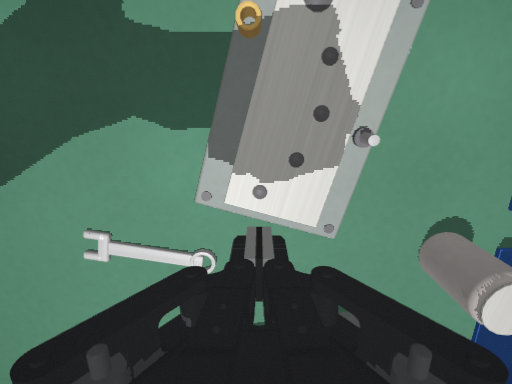

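The bush (248,18) and the bolt (366,138) are still standing, the plate is back in place, and the tool is clear.

```bash
python3 -c "from cell import ctrl;print(ctrl.sign_off())"
```

```text
the job is handed in; nothing more can be done
None
```

I ran the closed fingertips along the curved row from the large head to the fifth. The force readings I took along the row were 3.4–4.5 N. I then lifted clear and handed in at about 11 s; the bush and bolt beside the plate were still standing, and I never went near the straight-row plate.

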